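# Lever stop check on two brake lever units before packing

## Robot

A 6-joint arm with a two-finger parallel gripper is mounted at the origin on the work surface. World frame = base frame: x ahead of the robot, y to its left, z up, the work surface at z = 0. Lengths are in m, angles in rad, forces in N, time in s.
With the tool pointing down it reaches from about 0.3 to 0.825 m from the base axis. Payload 5.4 kg.
Tool frame: the origin (TCP) lies at the very end of the fingers, on their centre line; the grasp point (between the pads) lies 19 mm behind it; z points along the fingers, y is the line along which they close (so a half turn about z gives the same grasp; the last joint's range is limited). The gripper opens to 92 mm and grips with 3 to 60 N. Pads are 20 mm wide; open, the fingers measure 128 mm over their backs; the gripper's body (75 mm by 189 mm) begins 69 mm behind the grasp point.
Start: joints at [-1.552, 0.158, 1.597, -0, 1.386, -0.21], TCP at [0.13, -0.56, 0.215] pointing down, gripper open.
Joint ranges: [-2.91, 2.91], [-0.94, 2.29], [0.18, 2.7], [-1.29, 4.43], [0.17, 2.64], [-3, 3]. Speed limits (rad/s): [2.57, 2.57, 3.14, 3.14, 3.14, 3.14].

## Interface

Orientations are given as a rotation vector (axis times angle).
In Python, from workcell import bot gives the robot as it stands. Calls block until the motion is done:
- bot.goto(position, orientation): joint-space move of the TCP to a pose.
- bot.line_to(position, rot=None, max_speed=0.15): straight line of the TCP; rot=None keeps the orientation; max_speed is the mean speed in m/s.
- bot.set_joints(angles): joint-space move.
- bot.set_gripper(opening, newtons=None): opening from 0.0 (shut) to 1.0 (fully open); newtons is the grip in N (None keeps the last); returns when the fingers have stopped.
- bot.hold(seconds).
- bot.inverse_kinematics(position, orientation): joint angles nearest the present ones, or None.
- bot.read_camera(name): name is "scene" or "side" or "wrist"; returns a dict with "pixels" (384x512x3 uint8, blue, green, red), "fx", "fy", "cx", "cy" (pixels), "R" (3x3) and "t" (3): a world point X has camera coordinates R X + t. Camera axes: x right, y down, z forward; pixel columns grow to the right and rows downward; lengths in m; the calibration is good to about 2 mm. A picture is of the moment at which its call begins. There is no depth.
A pose or a line that the arm cannot do raises bot.MotionError and nothing moves.
- bot.job_done(): hands the job in; it is judged then, once.
Readings, each from a call of its own:
- bot.current_clock(): time.
- bot.current_joints(): joint angles.
- bot.current_joint_vel(): joint speeds.
- bot.current_effort(): joint torques, N m.
- bot.current_ee_pos(): TCP position.
- bot.current_tool_rot(): TCP orientation.
- bot.current_contact_force(): force on the tool from outside, world axes, zero at the start.
- bot.current_ft_torque(): the same for the moment, N m.
- bot.current_opening(): opening from 0.0 (shut) to 1.0 (fully open).
- bot.current_grip_force(): force on a finger pad.
Only numpy, scipy, OpenCV 4.12 (cv2) and the standard library are available. Lean on these libraries where they do the work, as an engineer would, in place of code of your own. Each camera call takes 0.05 s, during which the arm holds its last target. There are 200 camera calls.

## Task

Two brake lever units wait on the packing bench, and one was assembled without its lever stop: starting with the unit on the robot's left, press each lever with the backs of the closed fingers towards the grip as far as it will go, to see whether it stops short, letting the first come right back out before pressing the second. Then show the fault: finish while holding the lever that comes right in to the grip pressed in against it, with the other lever fully out. Do not take hold of the levers or lift anything, do not shove the heavy stands along, and leave everything else on the bench where it is.

Things in the scene. Friction and masses are not known exactly. Their poses are not given: they have to be found in the camera images.
- unit_a: one of two look-alike brake lever units, told apart only by place. Loose stand, 4.5 kg or a little more: steel base plate 120 (x) x 200 (y) x 20 mm; a post and clamp near the -y end hold a bar stub lying along y. The lever, lever_a, is on the -x side, towards the robot; yaw up to 0.35 rad. Highest point 120 mm. Over some 18 N of level push the stand may slide. Origin: centre of the base's underside, z up
- unit_b: one of two look-alike brake lever units, told apart only by place. Loose stand, 4.5 kg or a little more: steel base plate 120 (x) x 200 (y) x 20 mm; a post and clamp near the -y end hold a bar stub lying along y. The lever, lever_b, is on the -x side, towards the robot; yaw up to 0.35 rad. Highest point 120 mm. Over some 18 N of level push the stand may slide. Origin: centre of the base's underside, z up
- lever_a (a joint): angle (rad) of the lever of unit_a: 0 = fully out, where its spring holds it, growing towards the grip. One of the two levers stops at 0.26, its end 24 mm short of the grip; the other goes on to 0.465, its end on the grip; only pressing tells which. At the blade point the spring pushes back 2.5 N when out, 4 N at 0.26, 5 N at 0.465; at its end the lever goes solid
- lever_b (a joint): angle (rad) of the lever of unit_b: 0 = fully out, where its spring holds it, growing towards the grip. One of the two levers stops at 0.26, its end 24 mm short of the grip; the other goes on to 0.465, its end on the grip; only pressing tells which. At the blade point the spring pushes back 2.5 N when out, 4 N at 0.26, 5 N at 0.465; at its end the lever goes solid
- blade_a (a point): place to press on the lever of unit_a: outer face of the aluminium blade, 90 mm from the upright pivot, 30 mm from the ball end, 95 mm above the bench; moves with the lever. Own y: along the blade to the ball end; own +x: through the blade to the grip. Blade 8 mm thick, 14 high, 85 long. It swings level along the unit's +x, 23 mm to 0.26 and 41 mm to 0.465
- blade_b (a point): place to press on the lever of unit_b: outer face of the aluminium blade, 90 mm from the upright pivot, 30 mm from the ball end, 95 mm above the bench; moves with the lever. Own y: along the blade to the ball end; own +x: through the blade to the grip. Blade 8 mm thick, 14 high, 85 long. It swings level along the unit's +x, 23 mm to 0.26 and 41 mm to 0.465
- grip_a (a point): middle of the black rubber grip of unit_a, on the bar's axis 95 mm above the bench; grip 33 mm across, 132 mm long along the unit's y. The lever's pivot lies 36 mm to -x and 90 mm to -y of this point in the unit's axes
- grip_b (a point): middle of the black rubber grip of unit_b, on the bar's axis 95 mm above the bench; grip 33 mm across, 132 mm long along the unit's y. The lever's pivot lies 36 mm to -x and 90 mm to -y of this point in the unit's axes
- jar: bystander: white plastic grease jar, 45 mm across, 48 mm high, loose between the two units; origin under its centre
- tape: bystander: roll of clear tape lying flat, 96 mm across, 48 mm high, loose, near the robot; origin under its centre
- hexkey: bystander: L-shaped steel hex key lying flat, 96 x 31 mm, 6 mm thick, loose, between the units on the robot's side; origin under the middle of its long leg, along its x
- clamp1: bystander: black moulded half clamp, an arch 94 mm wide (y), 40 mm deep and 70 mm high, loose, in a row beyond the units; origin under its centre
- clamp2: bystander: black moulded half clamp, an arch 94 mm wide (y), 40 mm deep and 70 mm high, loose, in a row beyond the units; origin under its centre
- clamp3: bystander: black moulded half clamp, an arch 94 mm wide (y), 40 mm deep and 70 mm high, loose, in a row beyond the units; origin under its centre
- carton: bystander: white retail carton lying loose near the robot, 75 x 130 (y) mm, 75 mm high; origin under its centre
Mind the look-alikes: they are no part of the job. Leave any purple look-alike of the unit_b alone.

How it is judged:
By the outcome, as a careful person would: the job done as asked, in the order asked, and still so for the second after the job is handed in, while the arm keeps its last pose, push and grip.
It also fails if it takes over 67 s, if anything falls off the work surface, if the arm or the gripper's body presses on something with over 40 N, if the wrist force passes 120 N, or if a joint passes its speed limit or range.

## Working session

There is one attempt and no reset: what is moved stays moved. The work goes in short steps, each a Python script; the robot and the scene stay as the last script left them, time stands still between calls to the robot, and variables do not carry over. Pictures are saved under pics/ and viewed, at most 10 in all, crops included, and the job is handed in when it is done.

```bash
mkdir -p pics; ls; python3 - <<'E'
from workcell import bot
import cv2
for n in ("scene","side"):
    c=bot.read_camera(n); cv2.imwrite(f"pics/{n}0.png",c["pixels"])
    print(n,c["fx"],c["cx"],c["cy"],c["R"],c["t"])
print(bot.current_tool_rot(),bot.current_clock())
E
```

```text
pics
scene 491.9986421634255 259.52400562745294 193.62883863959894 [[-0.5216229   0.85312951 -0.00892135]
 [ 0.6050816   0.36254839 -0.70882644]
 [-0.60148634 -0.37513824 -0.70532651]] [ 0.27582634 -0.25658507  1.69641662]
side 385.806868429373 260.9669113010619 192.3070343195708 [[ 0.99634773 -0.08448406 -0.01239547]
 [-0.05945272 -0.58217173 -0.8108893 ]
 [ 0.06129092  0.80866465 -0.58506829]] [-0.56271397  0.12965376  1.03201688]
[-3.11945244e+00 -3.58448710e-01 -2.08981131e-04] 0.1
```

View pics/scene0.png

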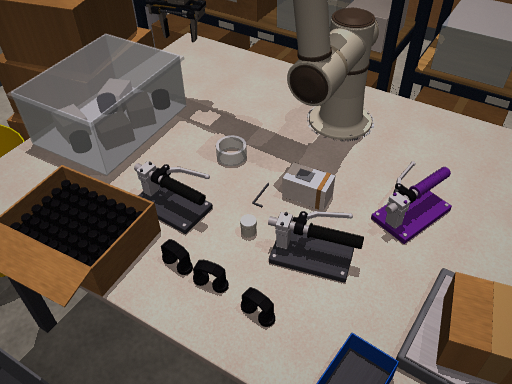

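View pics/side0.png

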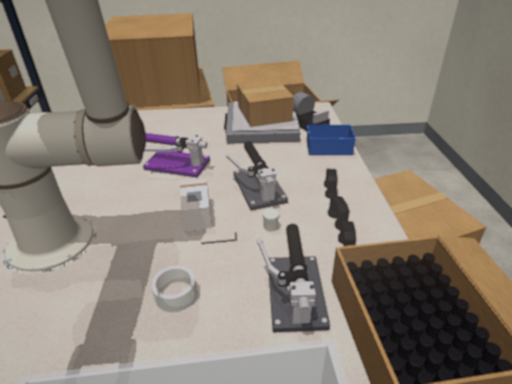

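Units: the left one (+y) is at scene (315,245) / side (262,180). The right one is at scene (175,195) / side (298,290). The purple decoy is at scene (412,205). I'll zoom in on both.

```bash
python3 - <<'E'
import cv2, numpy as np
s=cv2.imread("pics/scene0.png"); d=cv2.imread("pics/side0.png")
def crop(im,x,y): return cv2.resize(im[y:y+75,x:x+100],None,fx=4,fy=4,interpolation=cv2.INTER_CUBIC)
m=np.vstack([np.hstack([crop(s,265,205),crop(s,125,155)]),np.hstack([crop(d,215,137),crop(d,245,225)])])
cv2.imwrite("pics/zoom.png",m)
E
```

```text
(no output)
```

View pics/zoom.png

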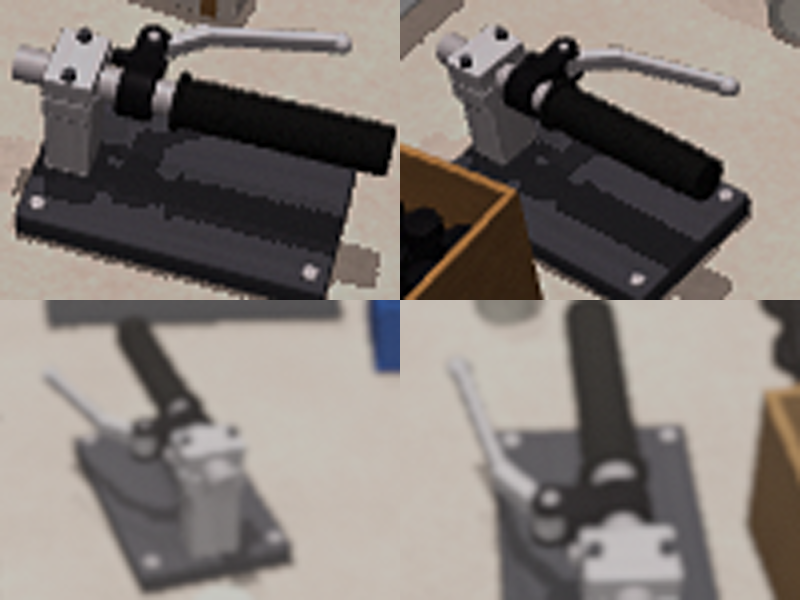

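The ball ends, base screws and grips show clearly in both views. Next I'll triangulate the ball ends and take each unit's yaw from the screw lines.

```bash
cat > h.py <<'E'
import numpy as np, cv2
from workcell import bot
from scipy.spatial.transform import Rotation as Ro
def ray(c,u,v):
    d=c["R"].T@np.array([(u-c["cx"])/c["fx"],(v-c["cy"])/c["fy"],1]); return -c["R"].T@c["t"],d
def plane(c,p,z):
    o,d=ray(c,*p); return o+d*(z-o[2])/d[2]
def tri(c1,p1,c2,p2):
    P=lambda c: np.diag([1,1,1.])@np.array([[c["fx"],0,c["cx"]],[0,c["fy"],c["cy"]],[0,0,1]])@np.c_[c["R"],c["t"]]
    X=cv2.triangulatePoints(P(c1),P(c2),np.array(p1,float).reshape(2,1),np.array(p2,float).reshape(2,1))
    return (X[:3]/X[3]).ravel()
def rot(yaw): # tool down, tool y = direction yaw in the plane (finger back faces there)
    y=np.array([np.cos(yaw),np.sin(yaw),0]); z=np.array([0,0,-1.]); x=np.cross(y,z)
    return Ro.from_matrix(np.c_[x,y,z]).as_rotvec()
E
python3 - <<'E'
from h import *
np.set_printoptions(precision=4,suppress=True)
S=bot.read_camera("scene"); D=bot.read_camera("side")
sl=lambda x,y:(265+x/4-.4,205+y/4-.4); sr=lambda x,y:(125+(x-400)/4-.4,155+y/4-.4)
dl=lambda x,y:(215+x/4-.4,137+(y-300)/4-.4); dr=lambda x,y:(245+(x-400)/4-.4,225+(y-300)/4-.4)
print("L ball",tri(S,sl(343,42),D,dl(50,376)),plane(S,sl(343,42),.095))
print("R ball",tri(S,sr(735,87),D,dr(460,367)),plane(S,sr(735,87),.095))
print("L blade start",plane(S,sl(215,40),.095),"R",plane(S,sr(612,57),.095))
a,b=[plane(S,sl(*p),.02) for p in((37,203),(310,271))]; print("L +x screws",a,b, -np.arctan2(*(b-a)[:2]))
a,b=[plane(D,dl(*p),.02) for p in((151,562),(275,538))]; print("L -y screws",a,b,np.arctan2((b-a)[1],(b-a)[0]))
a,b=[plane(S,sr(*p),.02) for p in((726,193),(637,279))]; print("R +y screws",a,b,np.arctan2((b-a)[1],(b-a)[0]))
a,b=[plane(D,dr(*p),.02) for p in((512,440),(669,435))]; print("R +y screws",a,b,np.arctan2((b-a)[1],(b-a)[0]))
E
```

```text
L ball [0.4797 0.2413 0.0933] [0.4805 0.2419 0.095 ]
R ball [ 0.5478 -0.1543  0.0929] [ 0.5481 -0.1527  0.095 ]
L blade start [0.5208 0.1715 0.095 ] R [ 0.5672 -0.2449  0.095 ]
L +x screws [0.6408 0.1116 0.02  ] [0.5996 0.2826 0.02  ] 0.23662693136654012
L -y screws [0.5474 0.0898 0.02  ] [0.6412 0.11   0.02  ] 0.21139388905004897
R +y screws [ 0.5782 -0.1464  0.02  ] [ 0.6752 -0.1505  0.02  ] -0.042589751320683655
R +y screws [ 0.5811 -0.1456  0.02  ] [ 0.6767 -0.1506  0.02  ] -0.05289115203830562
```

```bash
cat >> h.py <<'E'
TILT=0.28
U={"L":dict(ball=np.array([.480,.2416]),yaw=.225),"R":dict(ball=np.array([.548,-.1535]),yaw=-.048)}
def pose(k,th,off=0.0,z=.078):
    """TCP pose with finger back `off` m short of the blade's outer face at lever angle th"""
    u=U[k]; d=lambda f:np.array([-np.sin(f),np.cos(f)]); n=lambda f:np.array([np.cos(f),np.sin(f)])
    f0=u["yaw"]+TILT; piv=u["ball"]-.118*d(f0); f=f0-th
    p=piv+.090*d(f)-(.004+.018+off)*n(f)
    return np.r_[p,z],rot(f+u.get("flip",0)),np.r_[n(f),0]
E
python3 - <<'E'
from h import *
np.set_printoptions(precision=3,suppress=True)
for k in "LR":
  for fl in (0,np.pi):
    U[k]["flip"]=fl
    for th in (0,.46):
      p,r,n=pose(k,th); print(k,fl,th,p,bot.inverse_kinematics(p,r))
U["L"]["flip"]=0
fl=min((0,np.pi),key=lambda f:abs((lambda q:9 if q is None else q[5])(bot.inverse_kinematics(pose("L",0)[0],rot(U["L"]["yaw"]+TILT+f)))))
print("flip",fl); U["L"]["flip"]=fl
bot.set_gripper(0.0,20)
p,r,n=pose("L",0,.02,.22)
bot.goto(p,r); print(bot.current_clock(),bot.current_ee_pos()-p,bot.current_opening(),bot.current_contact_force())
c=bot.read_camera("wrist"); 
im=c["pixels"].copy()
def pr(X):
    x=c["R"]@X+c["t"]; return int(c["fx"]*x[0]/x[2]+c["cx"]),int(c["fy"]*x[1]/x[2]+c["cy"])
for X in (np.r_[U["L"]["ball"],.095], np.r_[pose("L",0,-.018)[0][:2],.102],np.r_[pose("L",0,0)[0][:2],.102]+.018*n): cv2.circle(im,pr(X),4,(0,0,255),1); print(pr(X))
cv2.imwrite("pics/wl.png",im)
E
```

```text
L 0 0 [0.474 0.206 0.078] [ 0.177  0.163  1.88  -0.     1.099 -0.328]
L 0 0.46 [0.511 0.227 0.078] [ 0.202  0.264  1.76  -0.     1.117  0.157]
L 3.141592653589793 0 [0.474 0.206 0.078] [ 0.177  0.163  1.88  -0.     1.099  2.813]
L 3.141592653589793 0.46 [0.511 0.227 0.078] [ 0.202  0.264  1.76  -0.     1.117 -2.984]
R 0 0 [ 0.533 -0.186  0.078] [-0.549  0.276  1.745 -0.     1.12  -0.781]
R 0 0.46 [ 0.574 -0.176  0.078] [-0.498  0.36   1.639 -0.     1.143 -0.27 ]
R 3.141592653589793 0 [ 0.533 -0.186  0.078] [-0.549  0.276  1.745 -0.     1.12   2.36 ]
R 3.141592653589793 0.46 [ 0.574 -0.176  0.078] [-0.498  0.36   1.639 -0.     1.143  2.872]
flip 0
4.45 [ 0.    -0.001 -0.   ] 0.007154293450749634 [ 0.052  0.098 -0.491]
(296, 157)
(292, 185)
(292, 185)
```

View pics/wl.png

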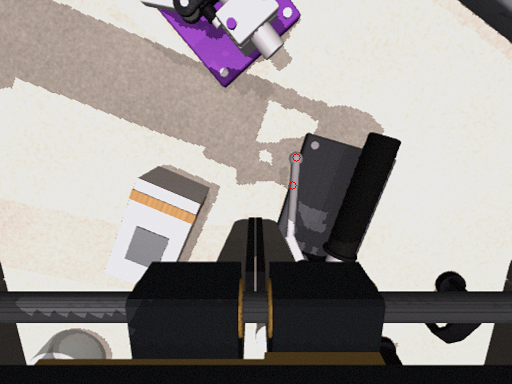

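The wrist view shows the predicted ball (296,157) and press point (292,185) lying on the lever, with clear room in front of it. Next I'll descend and press under force watch.

```bash
cat >> h.py <<'E'
def press(k,th0=-.06,thmax=.60,step=.03,limit=9.0,z=.08):
    bot.line_to(pose(k,0,.02,z)[0],rot=pose(k,0)[1],max_speed=.12); bot.hold(.1)
    f0=np.array(bot.current_contact_force()); th=th0; log=[]; hit=None
    def meas(t):
        p,r,n=pose(k,t,0,z); bot.line_to(p,rot=r,max_speed=.05)
        f=-(np.array(bot.current_contact_force())-f0)@n
        log.append((round(t,3),round(float(f),2),round(float((bot.current_ee_pos()-p)@n*1e3),1))); return f
    while th<thmax:
        f=meas(th)
        if f>limit: break
        th+= step if f<5.5 else .008
    print(k,log,bot.current_clock(), bot.current_contact_force()); return th
def release(k,th,z=.08):
    bot.line_to(pose(k,0,.003,z)[0],rot=pose(k,0)[1],max_speed=.08)
    bot.line_to(pose(k,0,.03,z)[0],rot=pose(k,0)[1],max_speed=.12); bot.hold(.3)
def look(name,cams=("scene","side")):
    for c in cams: cv2.imwrite(f"pics/{c}_{name}.png",bot.read_camera(c)["pixels"])
E
python3 - <<'E'
from h import *
press("L"); look("pL")
E
```

```text
L [(-0.06, 0.93, 0.1), (-0.03, -0.37, -0.1), (0.0, 0.32, -0.1), (0.03, 2.89, -0.7), (0.06, 2.64, -0.6), (0.09, 4.17, -0.5), (0.12, 2.91, -0.4), (0.15, 4.25, -0.3), (0.18, 4.01, -0.2), (0.21, 3.88, -0.2), (0.24, 3.53, -0.2), (0.27, 4.96, -0.2), (0.3, 7.53, -1.2), (0.308, 9.45, -1.8)] 9.6083 [-9.39048452 -0.02883671  4.42983535]
```

Left lever went solid at about 0.28 rad commanded, having made contact at about 0.02, so it stops short. I'll release it, check it comes back out, then press the right one.

```bash
python3 - <<'E'
from h import *
release("L",.3); look("rL")
p,r,_=pose("L",0,.03,.2); bot.line_to(p,rot=r,max_speed=.2)
p,r,n=pose("R",0,.02,.2); bot.goto(p,r); print(bot.current_clock())
c=bot.read_camera("wrist"); im=c["pixels"].copy()
def pr(X):
    x=c["R"]@X+c["t"]; return int(c["fx"]*x[0]/x[2]+c["cx"]),int(c["fy"]*x[1]/x[2]+c["cy"])
for X in (np.r_[U["R"]["ball"],.095], np.r_[pose("R",0)[0][:2],.102]+.018*n): cv2.circle(im,pr(X),4,(0,0,255),1)
L=[cv2.resize(cv2.imread(f"pics/{n}.png")[y:y+75,x:x+100],(400,300)) for n,x,y in (("scene_pL",265,205),("scene_rL",265,205),("scene0",265,205))]
cv2.imwrite("pics/m1.png",np.vstack([np.hstack(L[:2]),np.hstack([L[2],cv2.resize(im,(400,300))])]))
E
```

```text
13.2167
```

View pics/m1.png

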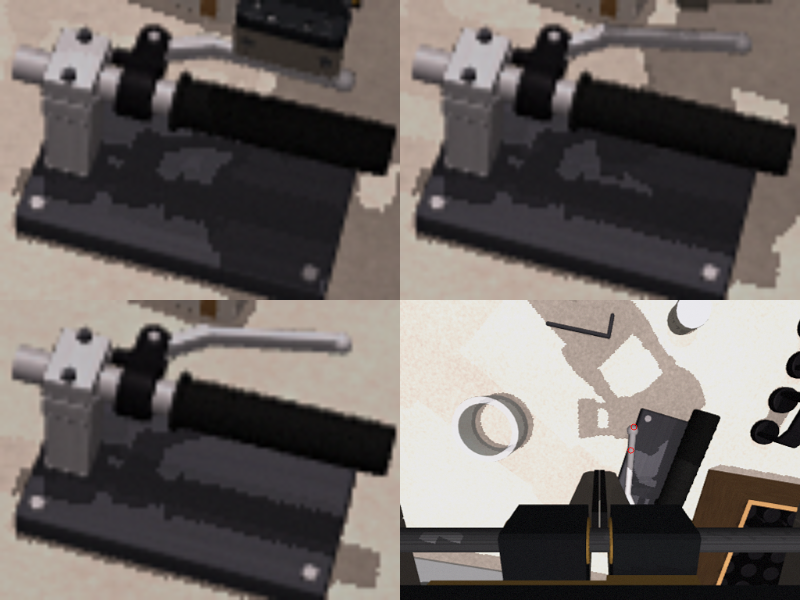

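Pressed, the left lever stands visibly short of the grip. After release it is back at its original position (ball at the same pixel), and the stand has not moved. The right unit's predicted points lie on its blade, so I'll press that one and stay there if it goes fully in.

```bash
python3 - <<'E'
from h import *
S=bot.read_camera("scene"); print(plane(S,(157,205),.13),plane(S,(160,232),0))
th=press("R"); look("pR")
p=lambda n,x,y:cv2.resize(cv2.imread(f"pics/{n}.png")[y:y+75,x:x+100],(400,300))
cv2.imwrite("pics/m2.png",np.vstack([np.hstack([p("scene_pR",125,155),p("scene0",125,155)]),np.hstack([p("side_pR",245,225),p("scene_pR",265,205)])]))
E
```

```text
[ 0.72944444 -0.17696501  0.13      ] [ 0.71795177 -0.20216501  0.        ]
R [(-0.06, -0.07, 0.3), (-0.03, -0.34, -0.1), (0.0, -0.42, -0.1), (0.03, 2.71, -0.6), (0.06, 2.09, -0.4), (0.09, 2.88, -0.3), (0.12, 3.91, -0.3), (0.15, 3.3, -0.3), (0.18, 3.39, -0.3), (0.21, 3.29, -0.3), (0.24, 3.0, -0.3), (0.27, 4.47, -0.3), (0.3, 4.5, -0.3), (0.33, 4.53, -0.3), (0.36, 3.71, -0.3), (0.39, 5.24, -0.4), (0.42, 5.21, -0.4), (0.45, 4.97, -0.5), (0.48, 4.58, -0.5), (0.51, 7.28, -0.8), (0.518, 7.71, -1.5), (0.526, 11.02, -2.1)] 20.2583 [-9.82183792  6.429371    3.52290212]
```

View pics/m2.png

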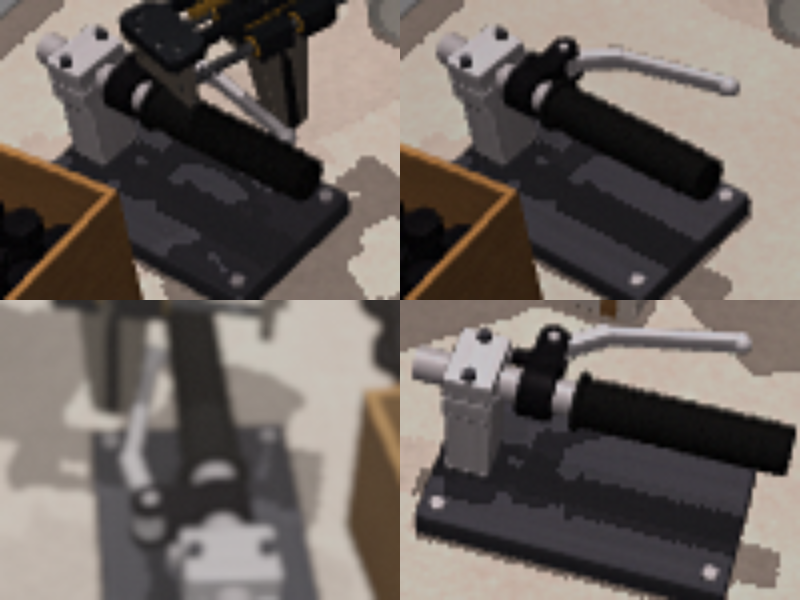

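The right lever's ball is on the grip, at about 0.5 rad with force rising to 11 N. Its stand hasn't moved, and the left lever is fully out. I'll check that the hold is steady, then hand in.

```bash
python3 - <<'E'
from workcell import bot
bot.hold(1.0); print(bot.current_contact_force(),bot.current_ee_pos(),bot.current_clock())
print(bot.job_done())
E
```

```text
[-10.74648147   6.77815537   3.19117372] [ 0.57834677 -0.17461238  0.07966232] 21.3583
the job is handed in; nothing more can be done
None
```

The job is handed in: the left lever stopped short at about 0.26 rad and is fully out again, and the right lever came right in, so it is the faulty one and is held against its grip at about 11–13 N; neither stand moved, and the clock read 21.4 s.

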